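Open the tight screw-top jar in its bench holder

TASK

The cap of the square white jar is screwed on too tight to open while the jar stands loose. Put the closed jar upright into the square pocket of the wooden holder, fully home, so that it cannot turn; then unscrew the cap counter-clockwise until its threads let go and lift it straight off. Finish while still holding the cap level right above the open jar, its lower edge one to five centimetres clear of the mouth; leave the jar home in the holder and everything else on the bench where it is.

Things in the scene. Friction and masses are not known exactly. Their poses are not given: they have to be found in the camera images.
- jar: square white plastic jar (0.32 to 0.5 kg), loose on the bench, closed. Body 66 x 66 mm, corners rounded, 58 mm high; on it a round neck whose mouth is 84 mm above the underside. Origin: centre of the underside; z up, x and y square to the side faces. It fits its holder in any of the four quarter turns. It may be carried by its cap
- jar_mouth (a point): centre of the jar's mouth rim, on its axis, 84 mm above the underside
- cap: black round ribbed screw cap, 63 mm across, 32 mm high, closed on the jar. Origin: centre of its lower edge, which stands 63 mm above the jar's underside when closed (top of cap 95 mm). A sprung seal holds it tight: about 0.4 to 1 N m to turn until the threads let go, then next to nothing
- cap_grip (a point): point on the cap's axis 20 mm above its lower edge, a good height for the finger pads. Three lugs in the cap hold under ramps of the neck. Angle of the cap's x axis from the jar's x axis, counter-clockwise from above: closed 0.18 to 0.36 rad; turning lets the cap rise 3 mm; lugs free from 1.32 to 1.87 rad, where it lifts straight off; hard stop near 1.9
- holder: plywood block 112 x 112 x 32 mm screwed to the bench, with a square pocket 70 x 70 mm, 22 mm deep, a 3 mm chamfer at its mouth. Origin: centre of the underside; x and y square to the pocket's sides
- pocket_floor (a point): centre of the pocket's floor, 10 mm above the bench; the jar's underside rests here when fully home
- screwdriver: bystander, leave alone: yellow-handled screwdriver, 202 mm long, lying between the two work places. Origin: centre of its underside
- spool: bystander, leave alone: white line spool, 53 mm across and 50 mm high, at the back. Origin: centre of its underside
- glasses_case: bystander, leave alone: black oblong case, 158 x 56 x 42 mm, at the back. Origin: centre of its underside
- tape: bystander, leave alone: tape measure, 79 x 32 x 62 mm, at the right. Origin: centre of its underside
- pack_a: bystander, leave alone: small fastener pack, 60 x 73 x 26 mm, at the left. Origin: centre of its underside
- pack_b: bystander, leave alone: small fastener pack, 55 x 73 x 26 mm, at the right. Origin: centre of its underside
- grommet: bystander, leave alone: black rubber grommet, 23 mm across, 11 mm high, at the back. Origin: centre of its underside
Not all that is in view belongs to the job. There is more than one size of the holder; the one meant has the size given above. Of the things that look like the jar, the larger one is meant.

How it is judged:
On the way, in this order (a step that is already met when the one before it is completed fails the run):
1. the closed jar stands fully home in the holder's pocket (z of jar in the frame of pocket_floor between -0.004 and 0.004 m and horizontal distance between jar and pocket_floor below 0.006 m and angle between jar's own z axis and vertical below 0.08 rad and z of cap in the frame of jar below 0.0655 m), for 0.2 s.
2. the cap has come free of the threads while the jar is home in the holder (z of jar in the frame of pocket_floor between -0.004 and 0.004 m and horizontal distance between jar and pocket_floor below 0.006 m and angle between jar's own z axis and vertical below 0.08 rad and z of cap in the frame of jar above 0.07 m and contact force between the fingers and cap above 2 N), for 0.1 s.
At the end, for the whole second after the job is handed in: The jar stands upright and home in the pocket (underside within 4 mm of the floor, 6 mm of the centre, tilt under 0.08 rad); the fingers hold the cap (over 2 N), still and level within 0.2 rad, its lower edge 6 to 60 mm above the mouth and within 20 mm of its axis, touching neither jar nor holder (z of jar in the frame of pocket_floor between -0.004 and 0.004 m and horizontal distance between jar and pocket_floor below 0.006 m and angle between jar's own z axis and vertical below 0.08 rad and z of cap in the frame of jar_mouth between 0.006 and 0.06 m and horizontal distance between cap and jar_mouth below 0.02 m and angle between cap's own z axis and vertical below 0.2 rad and contact force between the fingers and cap above 2 N and contact force between cap and jar below 0.2 N and contact force between cap and holder below 0.2 N and linear speed of each of cap, jar below 0.02 m/s); the arm keeps its last pose, push and grip.
It fails at once if the jar is tipped over (angle between jar's own z axis and vertical above 0.6 rad).
It fails at once if a bystander is shifted by more than 3 cm (distance of any of screwdriver, spool, glasses_case, tape, pack_a, pack_b, grommet from where it was at the start of the episode above 0.03 m).
It also fails if it takes over 51 s, if anything falls off the work surface, if the arm or the gripper's body presses on something with over 40 N, if the wrist force passes 120 N, or if a joint passes its speed limit or range.

ROBOT

A 6-joint arm with a two-finger parallel gripper is mounted at the origin on a cart in front of the work surface, level with it; the furniture and walls round the work are solid. World frame = base frame: x ahead of the robot, y to its left, z up, the work surface at z = 0. Lengths are in m, angles in rad, forces in N, time in s.
With the tool pointing down it reaches from about 0.35 to 0.775 m from the base axis. Payload 7.3 kg.
Tool frame: the origin (TCP) lies midway between the tips of the shut fingers; the grasp point (between the pads) lies 19 mm behind it; z points along the fingers, y is the line along which they close (so a half turn about z gives the same grasp; the last joint's range is limited). The gripper opens to 92 mm and grips with 3 to 60 N. Pads are 19 mm wide; open, the fingers measure 130 mm over their backs; the gripper's body (75 mm by 190 mm) begins 47 mm behind the grasp point.
Start: joints at [1.086, 0.342, 1.524, -0, 1.275, -0.146], TCP at [0.174, 0.495, 0.227] pointing down, gripper open.
Joint ranges: [-2.53, 2.53], [-0.77, 2.02], [0.04, 2.7], [-1, 4.14], [0.28, 2.66], [-3.11, 3.11]. Speed limits (rad/s): [2.57, 2.57, 3.14, 3.14, 3.14, 3.14].

INTERFACE

Orientations are given as [roll, pitch, yaw] about the fixed x, y, z axes, in that order (R = Rz(yaw) Ry(pitch) Rx(roll)).
In Python, from cell import robot, read_camera, camera_params, nets gives the robot as it stands. The module is installed in compiled form; this text tells all that it offers.
- The arm moves only by the tool step_arm, never from a script. Its argument "steps" is a list of rows, each an object of numbers: "x", "y", "z": the shift along the tool's x, y, z as a fraction of full scale; "rx", "ry", "rz": the turn, a rotation vector about the tool's x, y, z as a fraction of full scale; "claw": the opening, from -1 (shut) to 1 (fully open). In form: [{"x": .., "y": .., "z": .., "rx": .., "ry": .., "rz": .., "claw": ..}, ...]. A call has 1 to 12 rows; each row is the pose to reach, as a shift and turn from the pose commanded when the call began, along the tool's axes at that moment; what a row does not reach only later rows make up. Full scale, the value 1, is 750 mm for a shift and pi/4 rad for a turn. A row lasts 1/12 s, in which the tool goes at most 41.7 mm and 7.16 degrees, less where a joint would pass 70% of its speed; a pose out of reach is approached as far as the arm can. A call with a number of a shift or a turn outside -1 to 1 is refused whole. A call with a gripper value outside its range is refused whole. The fingers move at their own pace and stop on an object; "squeeze" is the grip in N (left out, the last holds). Time passes only in rows, so rows that repeat a pose let the fingers close. It gives the time, the measured TCP pose, the force, the opening and the grip force at its end, in the units of the state.
- robot.observe(): the state, without advancing time (a new reading comes with each control period).
- read_camera(name): name is "scene" or "top" or "wrist"; returns (picture, depth): 420x560x3 uint8, blue, green, red; 420x560 float32, m along the optical axis (not along the pixel's ray), 0 where there is no reading.
- camera_params(name): a dict with "fx", "fy", "cx", "cy" (pixels), "k1" (the pictures are not rectified: a ray, as slopes to the right and down, at radius r is drawn at 1 + k1 r^2 times it, then the intrinsics apply), "R" (3x3) and "t" (3): a world point X has camera coordinates R X + t; the wrist camera has in their place "hand_eye" (4x4, takes a point from camera to tool coordinates, whose origin is the TCP and whose axes are the flange's). Camera axes: x right, y down, z forward; pixel columns grow to the right and rows downward; lengths in m; the calibration is good to about 2 mm. A picture is of the moment at which its call begins: read the wrist's pose just before it. camera_params takes no time and is no camera call.
- robot.hand_in(): hands the job in; it is judged then, once.
Trained networks look in the newest picture that a camera, given by its name, has taken for a name from the list of things; names that differ only in an ending like _2 or _b are one class to them, and where a whole thing is asked for, a point or a joint stands for the part that bears it (a point fixed in the world has none). Each returns a list of dicts, best first, with "conf" (0 to 1); they miss things now and then, are a little off and sometimes report something else, mostly with a low value. They report only what shows in the picture. A call takes as long as a camera call. They do not tell look-alikes from the thing itself.
- nets.masks_of(camera, query): "region" (420x560 bool, what is visible of it) and "box" ([left, top, right, bottom] in pixels, round what is visible of it).
- nets.landmark_of(camera, query): "pixel" ([row, column] in pixels: a listed point, or the origin of a listed thing).
The state is a dict: "time": time; "qpos": joint angles; "qvel": joint speeds; "joint_efforts": joint torques, N m; "tool_pos": TCP position; "tool_rot": TCP orientation; "contact_force": force on the tool from outside, world axes, zero at the start; "torque": the same for the moment, N m; "opening": finger opening in m; "grip_force": force on a finger pad.
Only numpy, scipy, OpenCV 4.12 (cv2) and the standard library are available. Lean on these libraries where they do the work, as an engineer would, in place of code of your own. Each camera call takes 0.05 s, during which the arm holds its last target. There are 200 camera calls.

## Working session

There is one attempt and no reset: what is moved stays moved. The work goes in short steps, Python scripts to look and compute and a tool call to move; the robot and the scene stay as the last step left them, time stands still between calls to the robot, and variables do not carry over. Pictures are saved under pics/ and viewed, at most 10 in all, crops included, and the job is handed in when it is done.

Besides the shell and the picture viewer there is one more tool, called after ">>>" as name(argument=value, ...), one argument or row to a line, values as JSON. step_arm: Moves the arm, as the interface text tells. Its arguments: {"type":"object","properties":{"steps":{"type":"array","items":{"type":"object","properties":{"x":{"type":"number","minimum":-1,"maximum":1},"y":{"type":"number","minimum":-1,"maximum":1},"z":{"type":"number","minimum":-1,"maximum":1},"rx":{"type":"number","minimum":-1,"maximum":1},"ry":{"type":"number","minimum":-1,"maximum":1},"rz":{"type":"number","minimum":-1,"maximum":1},"claw":{"type":"number"}}}},"squeeze":{"type":"number"}},"required":["steps"]}

```bash
mkdir -p pics; cat > h.py <<'E'
import numpy as np,cv2
from cell import robot,read_camera,camera_params,nets
from scipy.spatial.transform import Rotation as Ro
def cloud(name,d,state=None):
    p=camera_params(name)
    v,u=np.mgrid[0:420,0:560]
    K=np.array([[p['fx'],0,p['cx']],[0,p['fy'],p['cy']],[0,0,1.]])
    n=cv2.undistortPoints(np.stack([u,v],-1).reshape(-1,1,2).astype(np.float64),K,np.array([p['k1'],0,0,0,0.])).reshape(420,560,2)
    X=np.dstack([n[...,0]*d,n[...,1]*d,d]).astype(float)
    if 'R' in p: return (X-np.array(p['t']))@np.array(p['R'])
    H=np.array(p['hand_eye']);X=X@H[:3,:3].T+H[:3,3]
    return X@Ro.from_euler('xyz',state['tool_rot']).as_matrix().T+np.array(state['tool_pos'])
E
python3 - <<'E'
from h import *
s=robot.observe();print(s)
for c in ['scene','top']:
    im,d=read_camera(c);cv2.imwrite(f'pics/{c}0.png',im);np.save(c+'.npy',d)
    P=cloud(c,d)
    for q in ['jar','cap','holder','screwdriver']:
        for m in nets.masks_of(c,q):
            X=P[m['region']&(d>0)]
            print(c,q,round(m['conf'],2),np.round(m['box']),np.percentile(X,[2,50,98],axis=0).round(3).tolist() if len(X) else 0)
E
```

```text
{'time': 0.0, 'qpos': array([ 1.08598966e+00,  3.42727880e-01,  1.52499359e+00, -1.98912333e-05,
        1.27539850e+00, -1.45986227e-01]), 'qvel': array([-6.61015393e-05, -2.22169549e-03,  7.72296460e-04, -3.00088356e-04,
       -1.80854589e-03, -2.39360394e-04]), 'joint_efforts': array([-3.04554296e-04, -4.31236446e+01, -2.44223696e+01,  7.18862540e-02,
        5.56028215e-02, -1.12452753e-04]), 'tool_pos': array([0.17428754, 0.49480475, 0.22605046]), 'tool_rot': array([-3.14007882e+00, -2.03357604e-04,  2.80277787e+00]), 'contact_force': array([-0.01925328, -0.11729139,  0.51136821]), 'torque': array([-0.01214293,  0.00602628, -0.00612712]), 'grip_force': 0.0, 'opening': 0.091775554657673}
scene jar 0.87 [328. 231. 358. 260.] [[0.609, -0.215, -0.002], [0.622, -0.198, 0.034], [0.711, -0.14, 0.059]]
scene jar 0.64 [282. 249. 323. 279.] [[0.479, -0.203, -0.001], [0.502, -0.183, 0.034], [0.541, -0.13, 0.057]]
scene holder 0.67 [172. 207. 236. 245.] [[0.405, 0.072, -0.001], [0.464, 0.131, 0.022], [0.53, 0.19, 0.031]]
scene holder 0.6 [284. 243. 320. 282.] [[0.479, -0.203, -0.001], [0.5
[... 441 characters left out ...]
007], [0.63, -0.186, 0.041], [0.658, -0.162, 0.062]]
top jar 0.46 [316. 228. 341. 250.] [[0.477, -0.174, 0.0], [0.494, -0.139, 0.052], [0.524, -0.116, 0.064]]
top cap 0.82 [322. 214. 351. 243.] [[0.49, -0.192, 0.053], [0.518, -0.158, 0.093], [0.55, -0.13, 0.098]]
top holder 0.91 [144. 262. 179. 299.] [[0.356, 0.249, 0.0], [0.394, 0.292, 0.018], [0.434, 0.33, 0.026]]
top holder 0.69 [198. 225. 245. 275.] [[0.41, 0.081, 0.004], [0.467, 0.138, 0.027], [0.522, 0.193, 0.036]]
top holder 0.58 [318. 215. 344. 248.] [[0.477, -0.176, 0.007], [0.495, -0.141, 0.053], [0.557, -0.117, 0.063]]
top screwdriver 0.63 [268. 194. 279. 270.] [[0.425, -0.009, -0.004], [0.482, 0.001, 0.02], [0.609, 0.017, 0.029]]
```

```bash
python3 - <<'E'
from h import *
a=cv2.imread('pics/top0.png');b=cv2.imread('pics/scene0.png')
cv2.imwrite('pics/v1.png',np.vstack([cv2.resize(a[150:320,120:420],(800,453))]))
d=np.load('top.npy');P=cloud('top',d)
def sel(c,r,z0,z1):
    X=P[(d>0)&(np.hypot(P[...,0]-c[0],P[...,1]-c[1])<r)&(P[...,2]>z0)&(P[...,2]<z1)];return X
X=sel((.467,.135),.09,.02,.045);print('holder',cv2.minAreaRect(X[:,:2].astype(np.float32)*1000),np.median(X[:,2]))
X=sel((.52,-.16),.06,.085,.105);print('cap',cv2.minEnclosingCircle(X[:,:2].astype(np.float32)*1000),np.median(X[:,2]))
X=sel((.515,-.155),.065,.045,.07);print('jar',cv2.minAreaRect(X[:,:2].astype(np.float32)*1000),len(X))
for c in['holder','jar']: print(c)
E
```

```text
holder ((467.75225830078125, 139.18006896972656), (113.9301986694336, 113.51936340332031), 12.978960037231445) 0.03015154264456603
cap ((519.5110473632812, -158.9050750732422), 32.21638107299805) 0.09325850621527246
jar ((519.6802978515625, -158.643310546875), (66.09207916259766, 66.45828247070312), 57.415164947509766) 153
holder
jar
```

View pics/v1.png

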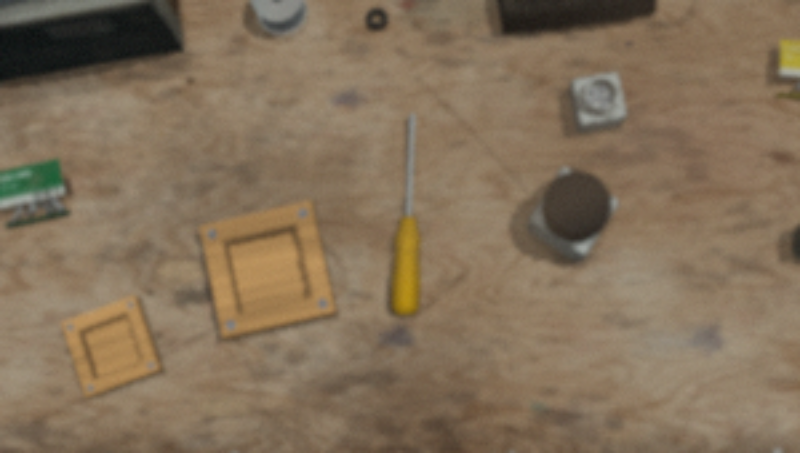

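View pics/scene0.png

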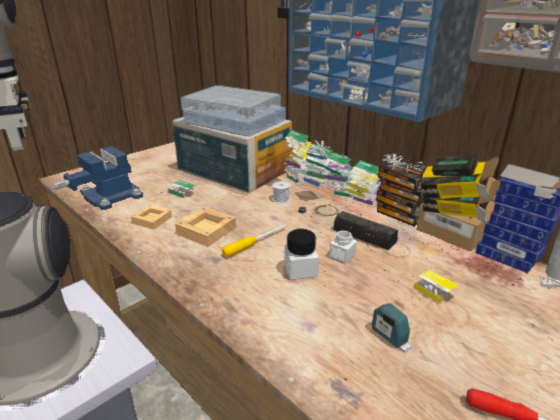

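The top view shows the large holder at crop (267,270), the small decoy holder at (110,345), the jar with black cap at (575,208), the small look-alike jar at (600,100), and the screwdriver between them. The rectangle fits match the given sizes (114, 66 and 64 mm). Next I look at the holder with the wrist camera.

```bash
cat >> h.py <<'E'
def go(pos,yaw):
    s=robot.observe();R=Ro.from_euler('xyz',s['tool_rot'])
    sh=R.inv().apply(np.array(pos)-s['tool_pos'])/.75
    T=Ro.from_euler('xyz',[np.pi,0,yaw]); rv=(R.inv()*T).as_rotvec()/(np.pi/4)
    print('t',round(s['time'],2),'pos',s['tool_pos'].round(4),'rot',s['tool_rot'].round(4),'F',s['contact_force'].round(1),'q6',s['qpos'][5].round(2));print('shift',sh.round(4),'rot',rv.round(4),'rows',np.linalg.norm(sh)*.75/.0417,np.linalg.norm(rv)*45/7.16)
E
python3 - <<'E'
from h import *
p=camera_params('wrist');print({k:np.array(v).round(4).tolist() for k,v in p.items()})
go([.468,.139,.27],2.03)
E
```

```text
{'fx': 305.9591, 'fy': 305.9591, 'cx': 281.8321, 'cy': 205.4721, 'k1': -0.058, 'hand_eye': [[0.0006, -0.9572, -0.2895, 0.0788], [1.0, 0.0006, 0.0001, -0.0005], [0.0001, -0.2895, 0.9572, -0.1584], [0.0, 0.0, 0.0, 1.0]]}
t 0.5 pos [0.1745 0.4951 0.2267] rot [-3.1416 -0.      2.8028] F [ 0.1  0.7 -0.1] q6 -0.15
shift [-0.527  -0.3178 -0.0577] rot [-0.     -0.      0.9839] rows 11.11633645009604 6.183953382340964
```

>>> step_arm(
  steps=[
    {"x":-0.527,"y":-0.318,"z":0,"rz":0.984,"claw":1},
    {"x":-0.527,"y":-0.318,"z":0,"rz":0.984,"claw":1},
    {"x":-0.527,"y":-0.318,"z":0,"rz":0.984,"claw":1},
    {"x":-0.527,"y":-0.318,"z":0,"rz":0.984,"claw":1},
    {"x":-0.527,"y":-0.318,"z":0,"rz":0.984,"claw":1},
    {"x":-0.527,"y":-0.318,"z":0,"rz":0.984,"claw":1},
    {"x":-0.527,"y":-0.318,"z":0,"rz":0.984,"claw":1},
    {"x":-0.527,"y":-0.318,"z":0,"rz":0.984,"claw":1},
    {"x":-0.527,"y":-0.318,"z":0,"rz":0.984,"claw":1},
    {"x":-0.527,"y":-0.318,"z":0,"rz":0.984,"claw":1},
    {"x":-0.527,"y":-0.318,"z":0,"rz":0.984,"claw":1},
    {"x":-0.527,"y":-0.318,"z":0,"rz":0.984,"claw":1},
  ],
)

```text
$.steps[0]: bad value
```

```bash
cat >> h.py <<'E'
def rect(P,d,c,r,z0,z1):
    X=P[(d>0)&(np.hypot(P[...,0]-c[0],P[...,1]-c[1])<r)&(P[...,2]>z0)&(P[...,2]<z1)]
    Q=X[:,:2].astype(np.float32)*1000
    print(cv2.minAreaRect(Q),cv2.minEnclosingCircle(Q),np.median(X[:,2]).round(4),len(X));return X
E
python3 - <<'E'
from h import *
s=robot.observe();im,d=read_camera('wrist');cv2.imwrite('pics/w1.png',im)
P=cloud('wrist',d,s)
rect(P,d,(.468,.139),.09,.02,.045)
X=rect(P,d,(.468,.139),.045,-.01,.018)
go([.52,-.159,.25],2.03)
E
```

```text
((0.0, 0.0), (0.0, 0.0), 0.0) ((0.0, 0.0), 0.0) nan 0
((0.0, 0.0), (0.0, 0.0), 0.0) ((0.0, 0.0), 0.0) nan 0
t 0.55 pos [0.1745 0.4952 0.2267] rot [ 3.1415 -0.      2.8028] F [-0.3 -0.2 -0.7] q6 -0.15
shift [-0.7244 -0.6695 -0.0311] rot [ 1.000e-04 -1.000e-04  9.839e-01] rows 17.750139007694134 6.184019129896479
  return _methods._mean(a, axis=axis, dtype=dtype,
  ret = ret.dtype.type(ret / rcount)
```

View pics/w1.png

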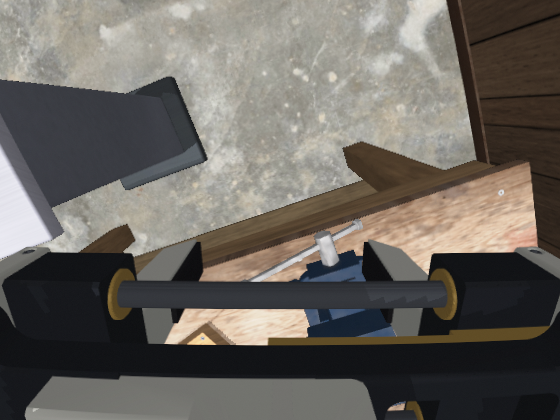

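>>> step_arm(
  steps=[
    {"x":-0.527,"y":-0.318,"z":-0.058,"rx":0.0,"ry":0.0,"rz":0.984,"claw":1.0},
    {"x":-0.527,"y":-0.318,"z":-0.058,"rx":0.0,"ry":0.0,"rz":0.984,"claw":1.0},
    {"x":-0.527,"y":-0.318,"z":-0.058,"rx":0.0,"ry":0.0,"rz":0.984,"claw":1.0},
    {"x":-0.527,"y":-0.318,"z":-0.058,"rx":0.0,"ry":0.0,"rz":0.984,"claw":1.0},
    {"x":-0.527,"y":-0.318,"z":-0.058,"rx":0.0,"ry":0.0,"rz":0.984,"claw":1.0},
    {"x":-0.527,"y":-0.318,"z":-0.058,"rx":0.0,"ry":0.0,"rz":0.984,"claw":1.0},
    {"x":-0.527,"y":-0.318,"z":-0.058,"rx":0.0,"ry":0.0,"rz":0.984,"claw":1.0},
    {"x":-0.527,"y":-0.318,"z":-0.058,"rx":0.0,"ry":0.0,"rz":0.984,"claw":1.0},
    {"x":-0.527,"y":-0.318,"z":-0.058,"rx":0.0,"ry":0.0,"rz":0.984,"claw":1.0},
    {"x":-0.527,"y":-0.318,"z":-0.058,"rx":0.0,"ry":0.0,"rz":0.984,"claw":1.0},
    {"x":-0.527,"y":-0.318,"z":-0.058,"rx":0.0,"ry":0.0,"rz":0.984,"claw":1.0},
    {"x":-0.527,"y":-0.318,"z":-0.058,"rx":0.0,"ry":0.0,"rz":0.984,"claw":1.0},
  ],
)

```text
time: 1.55
tool_pos: [0.4718, 0.1341, 0.2707]
tool_rot: [3.14, 0.003, 2.025]
contact_force: [-0.0, -0.5, -0.2]
opening: 0.0919
grip_force: 0.0
```

```bash

python3 - <<'E'
from h import *
read_camera('top')
s=robot.observe();print(s['time'],np.abs(s['qvel']).max());im,d=read_camera('wrist');cv2.imwrite('pics/w2.png',im)
P=cloud('wrist',d,s)
rect(P,d,(.468,.139),.085,.02,.045)
rect(P,d,(.468,.139),.06,.003,.016)
go([.52,-.159,.28],2.03)
E
```

```text
1.6 0.0769516330700227
((468.7298583984375, 137.43597412109375), (112.41718292236328, 112.71027374267578), 13.001130104064941) ((469.29681396484375, 137.73887634277344), 78.75949096679688) 0.0323 4620
((466.4486083984375, 147.60609436035156), (70.45243072509766, 91.80133056640625), 13.095742225646973) ((467.17327880859375, 144.40362548828125), 54.738895416259766) 0.0105 2575
t 1.65 pos [0.4688 0.1374 0.27  ] rot [-3.1415e+00 -2.0000e-04  2.0262e+00] F [ 0.1 -0.   0.2] q6 -0.33
shift [-0.385  -0.1126 -0.0134] rot [-0.0001 -0.0003 -0.0048] rows 7.217737880755759 0.030308256016486054
```

View pics/w2.png

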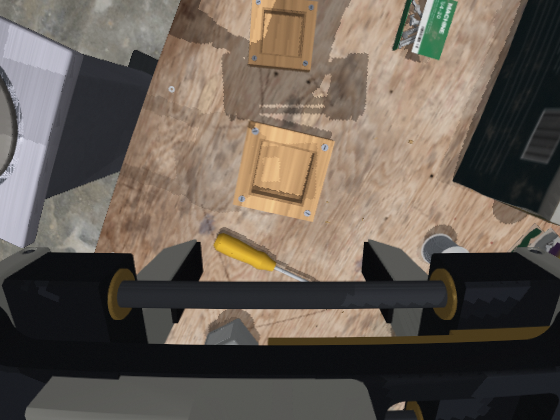

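The wrist view shows the holder at (285,168), pocket empty, with the small decoy at (282,32). The arm was still settling in that frame, so I measure again now that it's still.

```bash

python3 - <<'E'
from h import *
s=robot.observe();print(s['time'],np.abs(s['qvel']).max(),s['tool_pos']);im,d=read_camera('wrist')
P=cloud('wrist',d,s)
rect(P,d,(.468,.138),.085,.025,.04)
rect(P,d,(.468,.138),.05,.005,.016)
E
```

```text
1.65 0.062254455082432 [0.46884013 0.137432   0.270025  ]
((468.79840087890625, 137.27713012695312), (112.48573303222656, 113.03201293945312), 13.029624938964844) ((468.87213134765625, 138.0171356201172), 78.92633056640625) 0.0323 4511
((468.9678955078125, 136.26190185546875), (70.365478515625, 68.8238754272461), 12.945855140686035) ((469.33807373046875, 136.64463806152344), 48.423709869384766) 0.0105 2544
```

>>> step_arm(
  steps=[
    {"x":-0.385,"y":-0.113,"z":-0.013,"rx":0.0,"ry":0.0,"rz":0.0,"claw":1.0},
    {"x":-0.385,"y":-0.113,"z":-0.013,"rx":0.0,"ry":0.0,"rz":0.0,"claw":1.0},
    {"x":-0.385,"y":-0.113,"z":-0.013,"rx":0.0,"ry":0.0,"rz":0.0,"claw":1.0},
    {"x":-0.385,"y":-0.113,"z":-0.013,"rx":0.0,"ry":0.0,"rz":0.0,"claw":1.0},
    {"x":-0.385,"y":-0.113,"z":-0.013,"rx":0.0,"ry":0.0,"rz":0.0,"claw":1.0},
    {"x":-0.385,"y":-0.113,"z":-0.013,"rx":0.0,"ry":0.0,"rz":0.0,"claw":1.0},
    {"x":-0.385,"y":-0.113,"z":-0.013,"rx":0.0,"ry":0.0,"rz":0.0,"claw":1.0},
    {"x":-0.385,"y":-0.113,"z":-0.013,"rx":0.0,"ry":0.0,"rz":0.0,"claw":1.0},
    {"x":-0.385,"y":-0.113,"z":-0.013,"rx":0.0,"ry":0.0,"rz":0.0,"claw":1.0},
    {"x":-0.385,"y":-0.113,"z":-0.013,"rx":0.0,"ry":0.0,"rz":0.0,"claw":1.0},
    {"x":-0.385,"y":-0.113,"z":-0.013,"rx":0.0,"ry":0.0,"rz":0.0,"claw":1.0},
  ],
)

```text
time: 2.62
tool_pos: [0.5198, -0.1551, 0.2799]
tool_rot: [3.141, -0.001, 2.032]
contact_force: [-0.2, 0.1, -0.4]
opening: 0.0914
grip_force: 0.0
```

```bash

python3 - <<'E'
from h import *
s=robot.observe();print(s['time'],np.abs(s['qvel']).max(),s['tool_pos']);im,d=read_camera('wrist');cv2.imwrite('pics/w3.png',im)
P=cloud('wrist',d,s)
print('cap');rect(P,d,(.52,-.159),.05,.085,.105)
print('jar');rect(P,d,(.52,-.159),.065,.04,.07)
X=rect(P,d,(.52,-.159),.065,.005,.11)
go([.52,-.159,.064],2.03)
E
```

```text
2.6167 0.005443328426016281 [ 0.51978717 -0.1550696   0.27994284]
cap
((520.6786499023438, -159.16287231445312), (62.93035888671875, 62.68486785888672), 12.959362030029297) ((521.0350952148438, -159.3922576904297), 31.945964813232422) 0.0953 2301
jar
((520.6017456054688, -159.39398193359375), (66.24534606933594, 65.90424346923828), 56.76078414916992) ((520.3984985351562, -159.04049682617188), 43.70006561279297) 0.0571 560
((520.5995483398438, -159.39251708984375), (66.24534606933594, 65.90957641601562), 56.76078414916992) ((520.3902587890625, -158.9991455078125), 43.700897216796875) 0.095 3059
t 2.67 pos [ 0.5199 -0.1551  0.2801] rot [ 3.1414e+00 -7.0000e-04  2.0327e+00] F [-0.5  0.5 -0.6] q6 -0.89
shift [-0.005  -0.0022  0.2881] rot [ 0.0003 -0.0009  0.0034] rows 5.182986257169406 0.022194111954116216
```

View pics/w3.png

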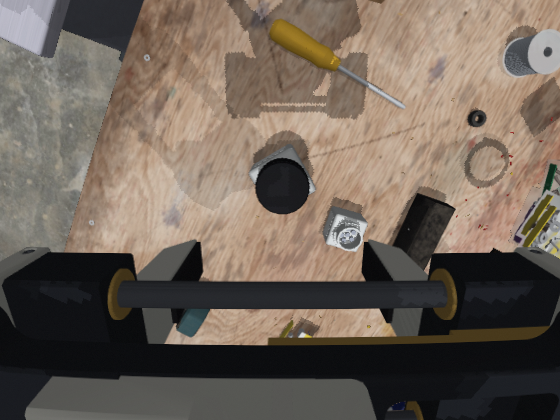

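>>> step_arm(
  steps=[
    {"x":-0.0055,"y":-0.002,"z":0.06,"rx":0.0,"ry":0.0,"rz":0.0,"claw":1.0},
    {"x":-0.0055,"y":-0.002,"z":0.11,"rx":0.0,"ry":0.0,"rz":0.0,"claw":1.0},
    {"x":-0.0055,"y":-0.002,"z":0.15,"rx":0.0,"ry":0.0,"rz":0.0,"claw":1.0},
    {"x":-0.0055,"y":-0.002,"z":0.18,"rx":0.0,"ry":0.0,"rz":0.0,"claw":1.0},
    {"x":-0.0055,"y":-0.002,"z":0.18,"rx":0.0,"ry":0.0,"rz":0.0,"claw":1.0},
    {"x":-0.0055,"y":-0.002,"z":0.18,"rx":0.0,"ry":0.0,"rz":0.0,"claw":1.0},
  ],
)

```text
time: 3.17
tool_pos: [0.5202, -0.1603, 0.1449]
tool_rot: [-3.141, -0.002, 2.032]
contact_force: [0.8, 0.3, 0.2]
opening: 0.0917
grip_force: 0.0
```

```bash

python3 - <<'E'
from h import *
go([.5206,-.1593,.064],2.03)
E
```

```text
t 3.17 pos [ 0.5202 -0.1603  0.1449] rot [-3.1406e+00 -1.6000e-03  2.0318e+00] F [0.8 0.3 0.2] q6 -0.9
shift [0.0008 0.0011 0.1078] rot [-0.0012 -0.0021  0.0023] rows 1.9397882728326323 0.021078857343849823
```

>>> step_arm(
  steps=[
    {"x":0.001,"y":0.001,"z":0.045,"rx":0.0,"ry":0.0,"rz":0.0,"claw":1.0},
    {"x":0.001,"y":0.001,"z":0.08,"rx":0.0,"ry":0.0,"rz":0.0,"claw":1.0},
    {"x":0.001,"y":0.001,"z":0.1,"rx":0.0,"ry":0.0,"rz":0.0,"claw":1.0},
    {"x":0.001,"y":0.001,"z":0.107,"rx":0.0,"ry":0.0,"rz":0.0,"claw":1.0},
    {"x":0.001,"y":0.001,"z":0.107,"rx":0.0,"ry":0.0,"rz":0.0,"claw":1.0},
    {"x":0.001,"y":0.001,"z":0.107,"rx":0.0,"ry":0.0,"rz":0.0,"claw":0.0},
    {"x":0.001,"y":0.001,"z":0.107,"rx":0.0,"ry":0.0,"rz":0.0,"claw":-1.0},
    {"x":0.001,"y":0.001,"z":0.107,"rx":0.0,"ry":0.0,"rz":0.0,"claw":-1.0},
    {"x":0.001,"y":0.001,"z":0.107,"rx":0.0,"ry":0.0,"rz":0.0,"claw":-1.0},
    {"x":0.001,"y":0.001,"z":0.107,"rx":0.0,"ry":0.0,"rz":0.0,"claw":-1.0},
    {"x":0.001,"y":0.001,"z":0.107,"rx":0.0,"ry":0.0,"rz":0.0,"claw":-1.0},
    {"x":0.001,"y":0.001,"z":0.107,"rx":0.0,"ry":0.0,"rz":0.0,"claw":-1.0},
  ],
  squeeze=40,
)

```text
time: 4.17
tool_pos: [0.5219, -0.1609, 0.0657]
tool_rot: [3.139, 0.002, 2.03]
contact_force: [2.2, 3.1, 5.6]
opening: 0.064
grip_force: 40.0
```

```bash

python3 - <<'E'
from h import *
s=robot.observe();print(s['opening'],s['grip_force'],s['torque'])
go([.5206,-.1593,.2],2.03)
E
```

```text
0.06398894629989693 40.00267144292593 [ 0.35752389 -0.38370499  0.01087896]
t 4.17 pos [ 0.5219 -0.1609  0.0657] rot [3.1394e+00 1.6000e-03 2.0299e+00] F [2.2 3.1 5.6] q6 -0.9
shift [ 0.0024 -0.0002 -0.1791] rot [ 0.0028  0.002  -0.0002] rows 3.221865523435317 0.021724322360137185
```

>>> step_arm(
  steps=[
    {"x":0.0,"y":0.0,"z":-0.03,"rx":0.0,"ry":0.0,"rz":0.0,"claw":-1.0},
    {"x":0.0,"y":0.0,"z":-0.07,"rx":0.0,"ry":0.0,"rz":0.0,"claw":-1.0},
    {"x":0.0,"y":0.0,"z":-0.11,"rx":0.0,"ry":0.0,"rz":0.0,"claw":-1.0},
    {"x":0.0,"y":0.0,"z":-0.14,"rx":0.0,"ry":0.0,"rz":0.0,"claw":-1.0},
    {"x":0.0,"y":0.0,"z":-0.14,"rx":0.0,"ry":0.0,"rz":0.0,"claw":-1.0},
  ],
)

```text
time: 4.58
tool_pos: [0.5224, -0.1618, 0.1737]
tool_rot: [3.138, 0.006, 2.03]
contact_force: [0.9, -0.7, -4.0]
opening: 0.0636
grip_force: 40.0
```

```bash

python3 - <<'E'
from h import *
s=robot.observe();print(s['opening'],s['grip_force'],s['torque'])
go([.4688,.1372,.171],2.0299-np.radians(43.8))
E
```

```text
0.06361397334775526 39.997914377599955 [-0.07738442 -0.0895395   0.06932173]
t 4.58 pos [ 0.5224 -0.1618  0.1737] rot [3.1376 0.0055 2.0301] F [ 0.9 -0.7 -4. ] q6 -0.9
shift [0.3891 0.1126 0.0018] rot [0.0075 0.0048 0.9735] rows 7.28614482403626 6.118855618017809
```

>>> step_arm(
  steps=[
    {"x":0.02,"y":0.006,"z":0.0,"rx":0.0,"ry":0.0,"rz":0.06,"claw":-1.0},
    {"x":0.06,"y":0.017,"z":0.0,"rx":0.0,"ry":0.0,"rz":0.15,"claw":-1.0},
    {"x":0.11,"y":0.032,"z":0.0,"rx":0.0,"ry":0.0,"rz":0.28,"claw":-1.0},
    {"x":0.16,"y":0.046,"z":0.0,"rx":0.0,"ry":0.0,"rz":0.41,"claw":-1.0},
    {"x":0.21,"y":0.061,"z":0.0,"rx":0.0,"ry":0.0,"rz":0.54,"claw":-1.0},
    {"x":0.26,"y":0.075,"z":0.0,"rx":0.0,"ry":0.0,"rz":0.67,"claw":-1.0},
    {"x":0.31,"y":0.09,"z":0.0,"rx":0.0,"ry":0.0,"rz":0.79,"claw":-1.0},
    {"x":0.35,"y":0.101,"z":0.0,"rx":0.0,"ry":0.0,"rz":0.89,"claw":-1.0},
    {"x":0.38,"y":0.11,"z":0.0,"rx":0.0,"ry":0.0,"rz":0.95,"claw":-1.0},
    {"x":0.389,"y":0.113,"z":0.0,"rx":0.0,"ry":0.0,"rz":0.973,"claw":-1.0},
    {"x":0.389,"y":0.113,"z":0.0,"rx":0.0,"ry":0.0,"rz":0.973,"claw":-1.0},
    {"x":0.389,"y":0.113,"z":0.0,"rx":0.0,"ry":0.0,"rz":0.973,"claw":-1.0},
  ],
)

```text
time: 5.58
tool_pos: [0.4665, 0.1381, 0.1681]
tool_rot: [-3.139, 0.002, 1.268]
contact_force: [0.1, 0.2, -3.5]
opening: 0.0637
grip_force: 40.0
```

```bash

python3 - <<'E'
from h import *
a,d1=read_camera('top');b,d2=read_camera('scene')
s=robot.observe();print(s['time'],np.abs(s['qvel']).max(),s['tool_pos']);im,d=read_camera('wrist')
cv2.imwrite('pics/v4.png',np.vstack([np.hstack([cv2.resize(a[190:290,170:270],(400,300)),cv2.resize(b[100:250,130:330],(400,300))]),cv2.resize(im,(800,600))[150:450]]))
np.savez('in.npz',P=cloud('wrist',d,s),d=d,P1=cloud('top',d1),d1=d1,P2=cloud('scene',d2),d2=d2)
P=cloud('wrist',d,s)
for z0,z1 in((.11,.125),(.125,.15),(.15,.17)): 
  rect(P,d,(.4688,.1372),.06,z0,z1)
  rect(cloud('scene',d2),d2,(.4688,.1372),.06,z0,z1)
go([.4688,.1372,.1],2.0299-np.radians(43.8))
E
```

```text
5.6833 0.012242394583193334 [0.46714321 0.13726357 0.16875212]
((477.6322937011719, 159.21142578125), (42.05482864379883, 86.96878814697266), 60.311649322509766) ((467.2177734375, 140.94422912597656), 43.48448944091797) 0.1189 316
((455.2023620605469, 118.78166198730469), (46.810333251953125, 88.61460876464844), 58.741493225097656) ((465.9986572265625, 136.56748962402344), 44.38358688354492) 0.1179 190
((477.3943176269531, 159.0709228515625), (42.417091369628906, 87.37831115722656), 60.630184173583984) ((466.9930114746094, 140.58889770507812), 43.68925857543945) 0.1393 799
((454.4372253417969, 118.94764709472656), (48.41286849975586, 87.97840118408203), 58.17276382446289) ((464.9762878417969, 135.927490234375), 44.19139862060547) 0.138 327
((471.8812561035156, 161.64352416992188), (39.6807975769043, 79.3410415649414), 71.22080993652344) ((467.49945068359375, 148.75674438476562), 39.671146392822266) 0.1603 2295
((464.6651611328125, 136.5033721923828), (66.70386505126953, 68.47891998291016), 16.581666946411133) ((466.1569519042969, 135.5990753173828), 43.640525817871094) 0.1573 272
t 5.73 pos [0.4674 0.1371 0.169 ] rot [-3.1405e+00  8.0000e-04  1.2650e+00] F [-0.4 -1.  -4.9] q6 0.43
shift [0.0007 0.0019 0.092 ] rot [-0.0014  0.0011 -0.0006] rows 1.6553632587897704 0.011317057445141807
```

View pics/v4.png

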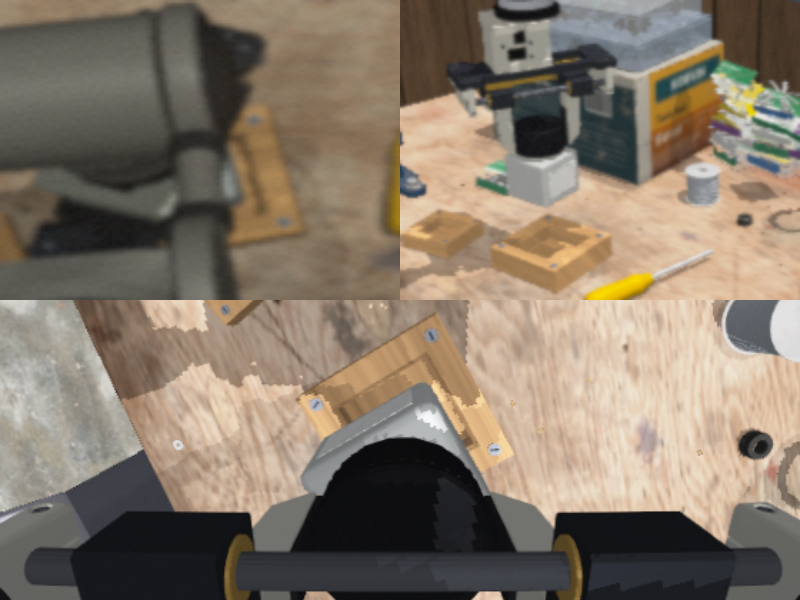

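The jar hangs upright above the holder, well aligned: body at (545,178) in the scene view and at (400,420) in the wrist view. I fit its body outline from both depth clouds.

```bash
cat > fit.py <<'E'
from h import *
from scipy.optimize import least_squares
def sdf(p,X):
    c,s=np.cos(p[2]),np.sin(p[2]);q=(X-p[:2])@np.array([[c,-s],[s,c]])
    r=.008;a=np.abs(q)-(.033-r)
    return np.hypot(*np.maximum(a,0).T)+np.minimum(a.max(1),0)-r
def fit(Xs,p0):
    X=np.vstack(Xs)
    r=least_squares(lambda p:sdf(p,X),p0,loss='soft_l1',f_scale=.0007)
    return r.x[:2].round(4),np.degrees(r.x[2]).round(2),np.median(abs(sdf(r.x,X))).round(5),len(X)
def side(P,d,c,z0,z1):
    m=(d>0)&(np.hypot(P[...,0]-c[0],P[...,1]-c[1])<.055)&(P[...,2]>z0)&(P[...,2]<z1)
    return P[m][:,:2]
E
python3 - <<'E'
from fit import *
f=np.load('in.npz');c=(.467,.1372)
for z in((.115,.15),):
    A=side(f['P'],f['d'],c,*z);B=side(f['P2'],f['d2'],c,*z)
    p=[*c,np.radians(13)]
    for n,S in(('wrist',[A]),('scene',[B]),('both',[A,B])):print(n,fit(S,p))
X=f['P'][(f['d']>0)&(np.hypot(f['P'][...,0]-.467,f['P'][...,1]-.137)<.05)&(f['P'][...,2]>.1)]
print('top of body histogram',np.histogram(X[:,2],bins=np.arange(.1,.22,.006)))
P,d=f['P'],f['d']
X=P[(d>0)&(np.hypot(P[...,0]-.4688,P[...,1]-.1372)<.085)&(P[...,2]>.025)&(P[...,2]<.04)];print('holder',cv2.minAreaRect(X[:,:2].astype(np.float32)*1000))
E
```

```text
wrist (array([0.4667, 0.1387]), np.float64(13.13), np.float64(0.00013), 1039)
scene (array([0.467 , 0.1381]), np.float64(13.08), np.float64(0.00094), 457)
both (array([0.4668, 0.1387]), np.float64(13.12), np.float64(0.0002), 1496)
top of body histogram (array([   0,   70,  100,  151,  149,  168,  190,  205,  258,  862, 1197,
        191,  485,  650,  752, 1050, 8917,  496,  474]), array([0.1  , 0.106, 0.112, 0.118, 0.124, 0.13 , 0.136, 0.142, 0.148,
       0.154, 0.16 , 0.166, 0.172, 0.178, 0.184, 0.19 , 0.196, 0.202,
       0.208, 0.214]))
holder ((468.8250427246094, 137.71482849121094), (112.336181640625, 112.58771514892578), 12.968461036682129)
```

>>> step_arm(
  steps=[
    {"x":-0.0006,"y":0.0028,"z":0.02,"rx":0.0,"ry":0.0,"rz":0.0,"claw":-1.0},
    {"x":-0.0006,"y":0.0028,"z":0.05,"rx":0.0,"ry":0.0,"rz":0.0,"claw":-1.0},
    {"x":-0.0006,"y":0.0028,"z":0.07,"rx":0.0,"ry":0.0,"rz":0.0,"claw":-1.0},
    {"x":-0.0006,"y":0.0028,"z":0.078,"rx":0.0,"ry":0.0,"rz":0.0,"claw":-1.0},
    {"x":-0.0006,"y":0.0028,"z":0.078,"rx":0.0,"ry":0.0,"rz":0.0,"claw":-1.0},
    {"x":-0.0006,"y":0.0028,"z":0.078,"rx":0.0,"ry":0.0,"rz":0.0,"claw":-1.0},
  ],
)

```text
time: 6.23
tool_pos: [0.4698, 0.1366, 0.1115]
tool_rot: [3.141, -0.0, 1.265]
contact_force: [0.3, -0.3, -4.0]
opening: 0.064
grip_force: 40.0
```

```bash

python3 - <<'E'
from fit import *
b,d2=read_camera('scene')
s=robot.observe();im,d=read_camera('wrist')
P=cloud('wrist',d,s)
print(s['tool_pos'],'wrist',fit([side(P,d,(.469,.137),.056,.092)],[.469,.137,.227]),'scene',fit([side(cloud('scene',d2),d2,(.469,.137),.056,.092)],[.469,.137,.227]))
X=P[(d>0)&(np.hypot(P[...,0]-.4688,P[...,1]-.1372)<.085)&(P[...,2]>.025)&(P[...,2]<.04)];print('holder',cv2.minAreaRect(X[:,:2].astype(np.float32)*1000))
go([.4693,.1360,.0757],1.2654)
E
```

```text
[0.47010444 0.13685005 0.1120056 ] wrist (array([0.4698, 0.1384]), np.float64(13.11), np.float64(0.00013), 994) scene (array([0.47  , 0.1371]), np.float64(12.8), np.float64(0.00079), 432)
holder ((468.8664245605469, 137.5381622314453), (112.38897705078125, 112.79934692382812), 13.023680686950684)
t 6.33 pos [0.4702 0.137  0.1122] rot [ 3.1397e+00 -9.0000e-04  1.2655e+00] F [ 0.4  0.2 -3.4] q6 0.43
shift [-0.0017 -0.0009  0.0487] rot [ 0.0024 -0.0012  0.0001] rows 0.8765544627282574 0.017002199661572043
```

>>> step_arm(
  steps=[
    {"x":-0.0016,"y":-0.0009,"z":0.0,"rx":0.0,"ry":0.0,"rz":0.0,"claw":-1.0},
    {"x":-0.0016,"y":-0.0009,"z":0.007,"rx":0.0,"ry":0.0,"rz":0.0,"claw":-1.0},
    {"x":-0.0016,"y":-0.0009,"z":0.014,"rx":0.0,"ry":0.0,"rz":0.0,"claw":-1.0},
    {"x":-0.0016,"y":-0.0009,"z":0.021,"rx":0.0,"ry":0.0,"rz":0.0,"claw":-1.0},
    {"x":-0.0016,"y":-0.0009,"z":0.028,"rx":0.0,"ry":0.0,"rz":0.0,"claw":-1.0},
    {"x":-0.0016,"y":-0.0009,"z":0.034,"rx":0.0,"ry":0.0,"rz":0.0,"claw":-1.0},
    {"x":-0.0016,"y":-0.0009,"z":0.04,"rx":0.0,"ry":0.0,"rz":0.0,"claw":-1.0},
    {"x":-0.0016,"y":-0.0009,"z":0.044,"rx":0.0,"ry":0.0,"rz":0.0,"claw":-1.0},
    {"x":-0.0016,"y":-0.0009,"z":0.047,"rx":0.0,"ry":0.0,"rz":0.0,"claw":-1.0},
    {"x":-0.0016,"y":-0.0009,"z":0.048,"rx":0.0,"ry":0.0,"rz":0.0,"claw":-1.0},
    {"x":-0.0016,"y":-0.0009,"z":0.048,"rx":0.0,"ry":0.0,"rz":0.0,"claw":-1.0},
  ],
)

```text
time: 7.25
tool_pos: [0.4682, 0.1364, 0.0757]
tool_rot: [-3.142, -0.0, 1.266]
contact_force: [-2.9, 0.5, 2.4]
opening: 0.064
grip_force: 40.0
```

```bash

python3 - <<'E'
from fit import *
s=robot.observe();print(s['torque'],s['grip_force'])
go([.4693,.1360,.0757],1.2654)
E
```

```text
[-0.02493106  0.61057083  0.0395189 ] 40.00097690150142
t 7.25 pos [0.4682 0.1364 0.0757] rot [-3.1415e+00 -3.0000e-04  1.2658e+00] F [-2.9  0.5  2.4] q6 0.43
shift [-0.0001  0.0015  0.0001] rot [-0.0001 -0.0004  0.0006] rows 0.027520413867888515 0.004212415373280501
```

>>> step_arm(
  steps=[
    {"x":0.0,"y":0.0005,"z":0.001,"rx":0.0,"ry":0.0,"rz":0.0,"claw":-1.0},
    {"x":0.0,"y":0.0005,"z":0.001,"rx":0.0,"ry":0.0,"rz":0.0,"claw":-1.0},
    {"x":0.0,"y":0.0005,"z":0.001,"rx":0.0,"ry":0.0,"rz":0.0,"claw":-1.0},
    {"x":0.0,"y":0.0005,"z":0.001,"rx":0.0,"ry":0.0,"rz":0.0,"claw":-1.0},
  ],
  squeeze=60,
)

```text
time: 7.58
tool_pos: [0.4683, 0.1364, 0.0756]
tool_rot: [-3.141, -0.0, 1.266]
contact_force: [-6.0, 0.8, 10.6]
opening: 0.0633
grip_force: 60.0
```

```bash

python3 - <<'E'
from fit import *
s=robot.observe();im,d=read_camera('wrist');P=cloud('wrist',d,s)
print(s['torque'],s['grip_force'],fit([side(P,d,(.469,.137),.037,.06)],[.469,.137,.227]))
X=P[(d>0)&(np.hypot(P[...,0]-.469,P[...,1]-.137)<.046)&(P[...,2]>.05)&(P[...,2]<.09)]
print(np.histogram(X[:,2],bins=np.arange(.05,.09,.002)))
go([.4693,.1360,.0757],1.2654)
E
```

```text
[ 0.06593912  1.17423758 -0.04693719] 60.005458407104015 (array([0.4679, 0.1377]), np.float64(13.14), np.float64(0.00016), 766)
(array([ 63,  66, 115,  72,  71,  74, 145, 365, 858, 646,   3,   3,  41,
        80, 135, 153, 153, 183, 196]), array([0.05 , 0.052, 0.054, 0.056, 0.058, 0.06 , 0.062, 0.064, 0.066,
       0.068, 0.07 , 0.072, 0.074, 0.076, 0.078, 0.08 , 0.082, 0.084,
       0.086, 0.088]))
t 7.63 pos [0.4683 0.1364 0.0756] rot [-3.1413e+00 -4.0000e-04  1.2659e+00] F [-5.7  0.5 10.5] q6 0.43
shift [-0.0001  0.0015 -0.0001] rot [-0.0003 -0.0005  0.0007] rows 0.02622563441825368 0.005543317106549577
```

>>> step_arm(
  steps=[
    {"x":0.0,"y":0.001,"z":0.0005,"rx":0.0,"ry":0.0,"rz":-0.08,"claw":-1.0},
    {"x":0.0,"y":0.001,"z":0.0,"rx":0.0,"ry":0.0,"rz":-0.18,"claw":-1.0},
    {"x":0.0,"y":0.001,"z":0.0,"rx":0.0,"ry":0.0,"rz":-0.28,"claw":-1.0},
    {"x":0.0,"y":0.001,"z":-0.0005,"rx":0.0,"ry":0.0,"rz":-0.38,"claw":-1.0},
    {"x":0.0,"y":0.001,"z":-0.0005,"rx":0.0,"ry":0.0,"rz":-0.48,"claw":-1.0},
    {"x":0.0,"y":0.001,"z":-0.001,"rx":0.0,"ry":0.0,"rz":-0.58,"claw":-1.0},
    {"x":0.0,"y":0.001,"z":-0.001,"rx":0.0,"ry":0.0,"rz":-0.68,"claw":-1.0},
    {"x":0.0,"y":0.001,"z":-0.001,"rx":0.0,"ry":0.0,"rz":-0.78,"claw":-1.0},
    {"x":0.0,"y":0.001,"z":-0.0015,"rx":0.0,"ry":0.0,"rz":-0.88,"claw":-1.0},
    {"x":0.0,"y":0.001,"z":-0.0015,"rx":0.0,"ry":0.0,"rz":-0.98,"claw":-1.0},
    {"x":0.0,"y":0.001,"z":-0.0015,"rx":0.0,"ry":0.0,"rz":-0.98,"claw":-1.0},
  ],
)

```text
time: 8.55
tool_pos: [0.4712, 0.1364, 0.0774]
tool_rot: [3.137, 0.001, 2.039]
contact_force: [-1.3, 2.6, 10.7]
opening: 0.0634
grip_force: 60.0
```

```bash

python3 - <<'E'
from fit import *
s=robot.observe();im,d=read_camera('wrist');P=cloud('wrist',d,s)
print(s['torque'],s['grip_force'],fit([side(P,d,(.469,.137),.037,.06)],[.469,.137,.227]))
go([.4693,.1360,.0757],1.2654+1.34)
E
```

```text
[ 0.20277589  0.34272796 -0.06976906] 60.00738512724638 (array([0.4686, 0.1377]), np.float64(16.81), np.float64(0.00017), 828)
t 8.6 pos [0.4712 0.1364 0.0774] rot [3.1368e+00 1.0000e-03 2.0363e+00] F [-1.1  2.4  8.7] q6 -0.34
shift [ 0.0006 -0.0025  0.0022] rot [ 0.0056  0.003  -0.7246] rows 0.06127623824064083 4.554280740620836
```

>>> step_arm(
  steps=[
    {"x":0.0005,"y":-0.001,"z":-0.0005,"rx":0.0,"ry":0.0,"rz":-0.1,"claw":-1.0},
    {"x":0.0005,"y":-0.001,"z":-0.0005,"rx":0.0,"ry":0.0,"rz":-0.2,"claw":-1.0},
    {"x":0.0005,"y":-0.001,"z":-0.001,"rx":0.0,"ry":0.0,"rz":-0.3,"claw":-1.0},
    {"x":0.0005,"y":-0.001,"z":-0.001,"rx":0.0,"ry":0.0,"rz":-0.4,"claw":-1.0},
    {"x":0.0005,"y":-0.001,"z":-0.0015,"rx":0.0,"ry":0.0,"rz":-0.5,"claw":-1.0},
    {"x":0.0005,"y":-0.001,"z":-0.0015,"rx":0.0,"ry":0.0,"rz":-0.6,"claw":-1.0},
    {"x":0.0005,"y":-0.001,"z":-0.002,"rx":0.0,"ry":0.0,"rz":-0.7,"claw":-1.0},
    {"x":0.0005,"y":-0.001,"z":-0.002,"rx":0.0,"ry":0.0,"rz":-0.8,"claw":-1.0},
    {"x":0.0005,"y":-0.001,"z":-0.002,"rx":0.0,"ry":0.0,"rz":-0.8,"claw":-1.0},
    {"x":0.0005,"y":-0.001,"z":-0.002,"rx":0.0,"ry":0.0,"rz":-0.8,"claw":-1.0},
  ],
)

```text
time: 9.43
tool_pos: [0.4712, 0.1366, 0.0791]
tool_rot: [3.137, 0.005, 2.664]
contact_force: [0.7, 2.2, 9.0]
opening: 0.0636
grip_force: 60.0
```

```bash

python3 - <<'E'
from fit import *
s=robot.observe();im,d=read_camera('wrist');P=cloud('wrist',d,s)
print(s['torque'],s['grip_force'],fit([side(P,d,(.469,.137),.037,.06)],[.469,.137,.227]))
X=P[(d>0)&(np.hypot(P[...,0]-.469,P[...,1]-.137)<.03)&(P[...,2]>.09)]
print('cap top',np.histogram(X[:,2],bins=np.arange(.09,.13,.002)))
go([.4693,.1360,.0757],1.2654+1.34)
E
```

```text
[ 0.33894808 -0.0829457   0.1964277 ] 60.00502858310938 (array([0.4688, 0.1377]), np.float64(16.57), np.float64(0.0001), 801)
cap top (array([   0,    0,    0,    0,    0,    0,    0,    0,  672, 6939,   99,
          0,    0,    0,    0,    0,    0,    0,    0,    0]), array([0.09 , 0.092, 0.094, 0.096, 0.098, 0.1  , 0.102, 0.104, 0.106,
       0.108, 0.11 , 0.112, 0.114, 0.116, 0.118, 0.12 , 0.122, 0.124,
       0.126, 0.128, 0.13 ]))
t 9.48 pos [0.4712 0.1366 0.0791] rot [3.1373 0.0053 2.664 ] F [0.4 2.2 8.2] q6 -0.97
shift [ 0.0019 -0.0018  0.0045] rot [0.0057 0.0065 0.0746] rows 0.09337023724674377 0.4721120395872317
```

>>> step_arm(
  steps=[
    {"x":0.0,"y":0.0,"z":-0.002,"rx":0.0,"ry":0.0,"rz":0.0,"claw":-1.0},
    {"x":0.0,"y":0.0,"z":-0.004,"rx":0.0,"ry":0.0,"rz":0.0,"claw":-1.0},
    {"x":0.0,"y":0.0,"z":-0.006,"rx":0.0,"ry":0.0,"rz":0.0,"claw":-1.0},
    {"x":0.0,"y":0.0,"z":-0.006,"rx":0.0,"ry":0.0,"rz":0.0,"claw":-1.0},
  ],
)

```text
time: 9.82
tool_pos: [0.4688, 0.1359, 0.0818]
tool_rot: [3.141, 0.0, 2.664]
contact_force: [1.0, 0.6, -1.2]
opening: 0.0635
grip_force: 60.0
```

```bash

python3 - <<'E'
from fit import *
s=robot.observe();im,d=read_camera('wrist');P=cloud('wrist',d,s)
print(s['torque'],s['grip_force'],fit([side(P,d,(.469,.137),.037,.06)],[.469,.137,.227]))
X=P[(d>0)&(np.hypot(P[...,0]-.469,P[...,1]-.137)<.046)&(P[...,2]>.05)]
print(np.histogram(X[:,2],bins=np.arange(.05,.13,.002))[0])
go([.4693,.1360,.0757],1.2654+1.34)
E
```

```text
[ 0.21524018 -0.22282024 -0.02508453] 59.99919321388006 (array([0.468 , 0.1371]), np.float64(16.08), np.float64(0.00014), 703)
[  57   60   80   92   77   59  129  304  731  846   32    0    0    0
    3   34   81  129  160  153  180  197  205  210  229  218  248  286
  361  451 6982 1509  144  147  139  142  168  146  141]
t 9.87 pos [0.4689 0.136  0.0817] rot [3.1410e+00 4.0000e-04 2.6637e+00] F [ 0.9  1.5 -0.6] q6 -0.97
shift [-0.0005  0.0003  0.008 ] rot [0.0008 0.0005 0.0742] rows 0.14439056656382102 0.4662261943826969
```

>>> step_arm(
  steps=[
    {"x":0.0,"y":0.0,"z":-0.005,"rx":0.0,"ry":0.0,"rz":0.0,"claw":-1.0},
    {"x":0.0,"y":0.0,"z":-0.011,"rx":0.0,"ry":0.0,"rz":0.0,"claw":-1.0},
    {"x":0.0,"y":0.0,"z":-0.019,"rx":0.0,"ry":0.0,"rz":0.0,"claw":-1.0},
    {"x":0.0,"y":0.0,"z":-0.028,"rx":0.0,"ry":0.0,"rz":0.0,"claw":-1.0},
    {"x":0.0,"y":0.0,"z":-0.037,"rx":0.0,"ry":0.0,"rz":0.0,"claw":-1.0},
    {"x":0.0,"y":0.0,"z":-0.046,"rx":0.0,"ry":0.0,"rz":0.0,"claw":-1.0},
    {"x":0.0,"y":0.0,"z":-0.054,"rx":0.0,"ry":0.0,"rz":0.0,"claw":-1.0},
    {"x":0.0,"y":0.0,"z":-0.054,"rx":0.0,"ry":0.0,"rz":0.0,"claw":-1.0},
    {"x":0.0,"y":0.0,"z":-0.054,"rx":0.0,"ry":0.0,"rz":0.0,"claw":-1.0},
    {"x":0.0,"y":0.0,"z":-0.054,"rx":0.0,"ry":0.0,"rz":0.0,"claw":-1.0},
    {"x":0.0,"y":0.0,"z":-0.054,"rx":0.0,"ry":0.0,"rz":0.0,"claw":-1.0},
    {"x":0.0,"y":0.0,"z":-0.054,"rx":0.0,"ry":0.0,"rz":0.0,"claw":-1.0},
  ],
)

```text
time: 10.87
tool_pos: [0.4683, 0.1358, 0.1217]
tool_rot: [-3.141, -0.001, 2.664]
contact_force: [0.3, -0.1, -0.8]
opening: 0.0632
grip_force: 60.0
```

```bash

python3 - <<'E'
from fit import *
b,d2=read_camera('scene')
s=robot.observe();im,d=read_camera('wrist');P=cloud('wrist',d,s)
print(s['contact_force'],s['grip_force'],np.abs(s['qvel']).max(),fit([side(P,d,(.469,.137),.037,.06)],[.469,.137,.227]))
X=P[(d>0)&(np.hypot(P[...,0]-.469,P[...,1]-.137)<.046)&(P[...,2]>.05)]
print(np.histogram(X[:,2],bins=np.arange(.05,.17,.004))[0])
cv2.imwrite('pics/v5.png',np.hstack([cv2.resize(b[130:250,150:270],(400,400)),cv2.resize(im,(400,300))[:300].repeat(2,0)[:400]]) if 0 else np.hstack([cv2.resize(b[130:250,150:270],(400,400)),cv2.resize(im[:280],(400,400))]))
E
```

```text
[-0.01413955  0.27485284 -0.25940819] 59.999365881085396 0.0023599640968808935 (array([0.4691, 0.1374]), np.float64(15.9), np.float64(0.0001), 481)
[  74  124   95  347 1818   57   48  137  182    4    0    0    0    0
    0    0    0   35  209  319  371  429  454  517  766 8537  295  281
  309]
```

View pics/v5.png

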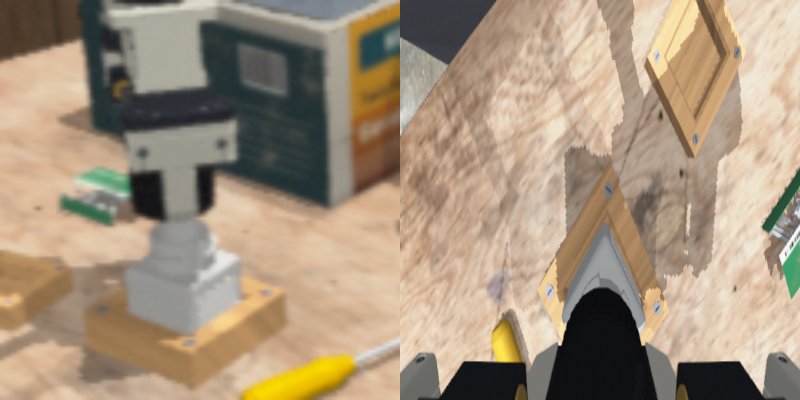

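The scene view shows the cap at (175,190), held level and clear above the open neck at (180,235), with the jar home in the holder. Shoulder height is 68 mm and the cap's edge is about 25 mm above the mouth.

```bash
python3 -c "
from cell import robot
print(robot.hand_in())"
```

```text
the job is handed in; nothing more can be done
None
```

I handed the job in with the jar home in the holder and the unscrewed cap held level about 25 mm above its mouth; the simulator gave no pass or fail result.

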